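# Bring the pepper mill round on the lazy Susan

### The arm

A 6-joint arm with a two-finger parallel gripper is mounted at the origin on the work surface. World frame = base frame: x ahead of the robot, y to its left, z up, the work surface at z = 0. Lengths are in mm, angles in rad, forces in N, time in s.
With the tool pointing down it reaches from about 350 to 875 mm from the base axis. Payload 4.2 kg.
Tool frame: the origin (TCP) lies between the finger pads, 19 mm behind the fingertips; this is the grasp point; z points along the fingers, y is the line along which they close (so a half turn about z gives the same grasp; the last joint's range is limited). The gripper opens to 85 mm and grips with 20 to 120 N. Pads are 22 mm wide; open, the fingers measure 114 mm over their backs; the gripper's body (76 mm by 85 mm) begins 54 mm behind the grasp point. The pads swing forward as they close: fully open they stand 13 mm farther back than shut.
Start: joints at [1.602, 0.385, 0.008, 0, -1.194, -0.259], TCP at [141.115, 608.84, 250.012] pointing down, gripper open.
Joint ranges: [-3.14, 3.14], [-1.21, 2.06], [-1.07, 1.41], [-3.16, 2.05], [-2.99, -0.16], [-3.1, 3.1]. Speed limits (rad/s): [2.79, 2.79, 3.14, 3.14, 3.14, 3.14].

### API

Orientations are given as a unit quaternion [x, y, z, w].
In Python, from bench import arm, get_image gives the robot as it stands.
- The arm moves only by the tool drive_tool, never from a script. Its argument "deltas" is a list of rows, each a list of 2 entries, a list of its own where there are three numbers: the shift along the tool's x, y, z in cm, then the turn, a rotation vector about the tool's x, y, z in degrees. In form: [[[x, y, z], [ax, ay, az]], ...]. A call has 1 to 12 rows; each row shifts and turns the commanded pose from where the row before left it, along the tool's axes as they then stand; what a row does not reach is not made up. A row lasts 1/10 s, in which the tool goes at most 50 mm and 8.59 degrees, less where a joint would pass 70% of its speed; a pose out of reach is approached as far as the arm can. A call with a gripper value outside its range is refused whole. "claw" is the finger opening in cm, from 0 to 8.54, set as the call begins (left out, the last holds). The fingers move at their own pace and stop on an object; the grip force is fixed at half the most. Time passes only in rows, so rows that do not move let the fingers close. It gives the time, the measured TCP pose, the force, the opening and the grip force at its end, in the units of the state.
- arm.read_state(): the state, without advancing time (a new reading comes with each control period).
- get_image(name): name is "side" or "top" or "wrist"; returns a dict with "img" (480x640x3 uint8, red, green, blue), "fx", "fy", "cx", "cy" (pixels), "eye" and "orientation" of the camera in the world; the wrist camera has in their place "mount" (4x4, takes a point from camera to tool coordinates, whose origin is the TCP and whose axes are the flange's). Camera axes: x right, y down, z forward; pixel columns grow to the right and rows downward; lengths in mm; the calibration is good to about 2 mm. A picture is of the moment at which its call begins: read the wrist's pose just before it. There is no depth.
- arm.job_done(): hands the job in; it is judged then, once.
The state is a dict: "clock": time; "joints": joint angles; "joint_vel": joint speeds; "joint_efforts": joint torques, N m; "position": TCP position; "ee_rot": TCP orientation; "contact_force": force on the tool from outside, world axes, zero at the start; "wrist_torque": the same for the moment, N m; "gripper_width": finger opening in mm; "grasp_force": force on a finger pad.
Only numpy, scipy, OpenCV 4.12 (cv2) and the standard library are available. Lean on these libraries where they do the work, as an engineer would, in place of code of your own. Each camera call takes 0.05 s, during which the arm holds its last target. There are 200 camera calls.

### The job

The tall pepper mill stands at the far side of the lazy Susan. Set the tray turning with a gentle push (its brass handles are there for that), enough for it to run on by itself for most of a turn, and while it coasts keep your open fingers around the mill's head without touching it, going along with it for at least four seconds, so that it could not topple. Once the mill has come round to the side nearest you, take it by the head, lift it off and stand it gently in the middle of the chopping board; leave the jars on the tray and the mug alone.

Things in the scene. Friction and masses are not known exactly. Their poses are not given: they have to be found in the camera images.
- lazy_susan: Fixed foot of the lazy Susan, dark wood and steel, 230 mm across, 22 mm high. Origin on the vertical turning axis, at the worktop; its x axis points away from the robot (near side of the tray = negative x here). Bearing: viscous friction 0.0055 N m s/rad plus 0.001 N m dry; inertia of the loaded tray about 0.045 kg m2: it coasts with a time constant of about 8 s (0.9 rad/s falls to 0.35 in 6 s).
- tray: Round wooden tray, 380 mm across, nominal 1.7 kg, turning freely without limit, either way, about the vertical axis of lazy_susan. Origin on the axis, 22 mm above the worktop; its orientation turns with it. Its floor is 40 mm above the worktop; its rim, radius 176 to 190 mm, rises to 52 mm above the worktop.
- handle_a (a point): Middle of the top bar of a brass loop handle on the tray's rim (+y side of the tray, 183 mm from the axis, 92 mm above the worktop). An upright hoop of 10 mm round bar along the rim: two posts 45 mm either side of this point (tangentially) under a top bar whose top is at 97 mm. Closed fingertips, 60 to 75 mm above the worktop, can push a post along the rim.
- handle_b (a point): The same point of the other handle (-y side of the tray).
- mill: Loose turned dark-wood pepper mill, 210 mm tall, 0.32 kg nominal, foot 58 mm across, slender waist, round head with a small brass nut on top. Origin at the centre of its underside, z axis along it. It stands on the tray's floor about 85 to 122 mm from the axis and is carried round by the tray.
- mill_head (a point): Centre of the mill's head, 180 mm above its underside: the grip point. Here the head is a 46 mm cylinder, 26 mm high; above it the top of the nut is 30 mm higher, below it the neck and body are up to 49 mm across.
- jar_wide: Loose glass jar with cork lid on the tray, 84 mm across, 95 mm tall, about 0.42 kg, origin at the centre of its underside. Bystander.
- jar_tall: Loose glass jar with cork lid on the tray, 68 mm across, 118 mm tall, about 0.36 kg, origin at the centre of its underside. Bystander.
- jar_small: Loose glass jar with wooden lid on the tray, 64 mm across, 85 mm tall, about 0.28 kg, origin at the centre of its underside. Bystander.
- board: Fixed wooden chopping board lying on the worktop to the right: 170 by 220 mm blade, 18 mm thick, its short handle at its -y end. Origin at the centre of the blade, on the worktop: the mill's place is 18 mm above it.
- mug: Loose white mug on the worktop beyond the board, 80 mm across, 92 mm tall, origin at the centre of its underside. Bystander.
There are look-alikes about, which are no part of the job. Several things have the shape of the mill; the one meant has the colours described above.

How it is judged (in metres and radians):
On the way, in this order (a step that is already met when the one before it is completed fails the run):
1. the tray runs round on its own (faster than 0.4 rad/s), touched by nothing of the robot, the mill standing on it (angular speed of tray above 0.4 rad/s and height (world z) of mill below 0.05 m and contact force between each of the arm, the fingers and tray below 0.3 N and contact force between each of the arm, the fingers and mill below 0.3 N), for 0.2 s.
2. for 4 s on end the TCP stays within 30 mm of the centre of the mill's head while the tray coasts (faster than 0.15 rad/s), without touching mill or tray (distance between the grasp point and mill_head below 0.03 m and angular speed of tray above 0.15 rad/s and height (world z) of mill below 0.05 m and contact force between each of the arm, the fingers and tray below 0.3 N and contact force between each of the arm, the fingers and mill below 0.3 N), for 4 s.
3. the mill is lifted at least 20 mm off the tray on its near side (height (world z) of mill above 0.06 m and x of mill in the frame of lazy_susan below 0.02 m), for 0.1 s.
At the end, for the whole second after the job is handed in: The mill stands upright (within 0.08 rad) and still on the chopping board, its foot within 50 mm of the middle of the board's blade; the three jars stand upright on the tray and the mug is where it was (within 30 mm). The tray may still be turning (horizontal distance between mill and board below 0.05 m and height (world z) of mill between 0.014 and 0.022 m and angle between mill's own z axis and vertical below 0.08 rad and linear speed of mill below 0.03 m/s and contact force between mill and board above 1 N and horizontal distance between each of jar_wide, jar_tall, jar_small and lazy_susan below 0.165 m and height (world z) of jar_wide between 0.035 and 0.045 m and angle between each of jar_wide, jar_tall, jar_small, mug's own z axis and vertical below 0.15 rad and height (world z) of jar_tall between 0.035 and 0.045 m and height (world z) of jar_small between 0.035 and 0.045 m and distance of mug from where it was at the start of the episode below 0.03 m); the robot touches nothing.
It fails at once if the mill tips over (more than 0.4 rad), is dropped or flung (faster than 0.7 m/s) (angle between mill's own z axis and vertical above 0.4 rad or linear speed of mill above 0.7 m/s).
It fails at once if the mill is lifted while it is still on the far side of the tray (height (world z) of mill above 0.065 m and x of mill in the frame of lazy_susan above 0.04 m and horizontal distance between mill and lazy_susan below 0.16 m).
It fails at once if the tray is spun hard (more than 2 rad/s) (angular speed of tray above 2 rad/s).
It fails at once if a jar is struck (more than 2 N) or tipped (contact force between any of the arm, the fingers and jar_wide above 2 N or contact force between mill and jar_wide above 4 N or angle between any of jar_wide, jar_tall, jar_small's own z axis and vertical above 0.3 rad or contact force between any of the arm, the fingers and jar_tall above 2 N or contact force between mill and jar_tall above 4 N or contact force between any of the arm, the fingers and jar_small above 2 N or contact force between mill and jar_small above 4 N).
It also fails if it takes over 58 s, if anything falls off the work surface, if the arm or the gripper's body presses on something with over 40 N, if the wrist force passes 120 N, or if a joint passes its speed limit or range.

## Working session

There is one attempt and no reset: what is moved stays moved. The work goes in short steps, Python scripts to look and compute and a tool call to move; the robot and the scene stay as the last step left them, time stands still between calls to the robot, and variables do not carry over. Pictures are saved under pics/ and viewed, at most 10 in all, crops included, and the job is handed in when it is done.

Besides the shell and the picture viewer there is one more tool, called after "Request:" as name([rows], argument=value, ...), one row to a line, values as JSON. drive_tool: Moves the arm, as the interface text tells. Its arguments: {"type":"object","properties":{"deltas":{"type":"array"},"claw":{"type":"number"}},"required":["deltas"]}

```bash
ls; mkdir -p pics; python3 - <<'E'
from bench import arm,get_image
import cv2,numpy as np
s=arm.read_state();print(s)
for n in("side","top"):
    d=get_image(n);cv2.imwrite(f"pics/{n}0.png",d["img"][:,:,::-1]);print(n,{k:v for k,v in d.items() if k!="img"})
E
```

```text
pics
{'clock': 0.0, 'joints': array([ 1.60161656e+00,  3.85537570e-01,  6.59089513e-03, -4.82400402e-04,
       -1.19401325e+00, -2.58588131e-01]), 'joint_vel': array([-0.0007055 ,  0.00118434, -0.00049757, -0.00233594, -0.00012815,
       -0.0011702 ]), 'joint_efforts': array([ 4.27093819e-04, -3.92290306e+01,  1.88403136e+01,  4.18634087e+00,
       -4.69863691e-03,  2.85754609e-06]), 'position': array([140.99645084, 608.31168934, 248.92180563]), 'ee_rot': array([ 9.93511506e-01, -1.13726278e-01, -6.58464721e-05,  1.10281996e-03]), 'contact_force': array([0.49142641, 0.28654075, 0.56109421]), 'wrist_torque': array([-0.00147968, -0.01389187,  0.03657251]), 'grasp_force': 0.0, 'gripper_width': 85.27797845828036}
side {'fx': 515.4724574496234, 'fy': 515.4724574496234, 'cx': 318.52760920066146, 'cy': 247.40136446844903, 'eye': array([ 532.03568574, -815.34231176,  862.71309193]), 'orientation': array([ 0.9042065 , -0.02374194,  0.01744602, -0.42607811])}
top {'fx': 436.9922551074141, 'fy': 436.9922551074141, 'cx': 315.91004835090723, 'cy': 246.4066274662546, 'eye': array([476.00840451,   5.72948284, 974.13474599]), 'orientation': array([-0.69489466,  0.71677661, -0.02798762,  0.05068929])}
```

View pics/side0.png

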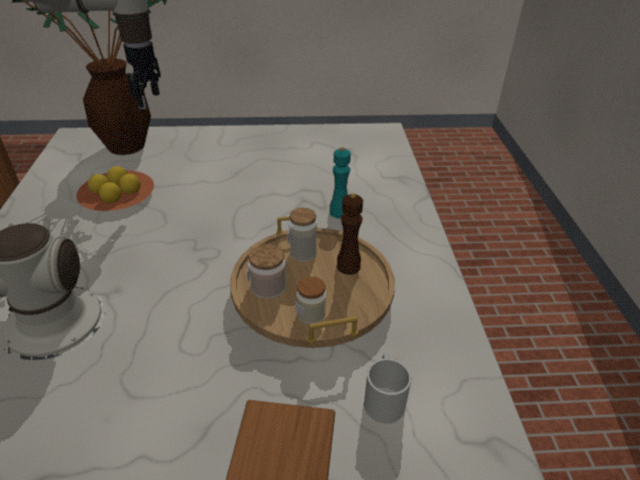

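View pics/top0.png

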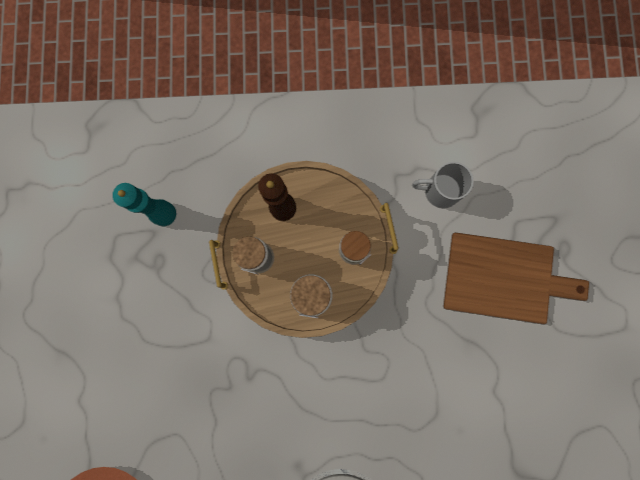

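Two things have the mill's shape. In the top view they are dark brown with a brass nut at (272,185) and teal at (125,195); in the side view they are at (350,235) and (341,180). The dark-wood one standing on the tray fits the description. Next I'll measure and confirm it in a crop.

```bash
cat > h.py <<'E'
import numpy as np,cv2
from scipy.spatial.transform import Rotation as R
def ray(d,u,v):
    r=R.from_quat(d["orientation"]).apply([(u-d["cx"])/d["fx"],(v-d["cy"])/d["fy"],1.]); return np.array(d["eye"]),r/np.linalg.norm(r)
def onz(d,u,v,z):
    e,r=ray(d,u,v); return e+r*(z-e[2])/r[2]
def tri(d1,p1,d2,p2):
    A=np.zeros((3,3));b=np.zeros(3)
    for d,p in((d1,p1),(d2,p2)):
        e,r=ray(d,*p);M=np.eye(3)-np.outer(r,r);A+=M;b+=M@e
    return np.linalg.solve(A,b)
def proj(d,P):
    c=R.from_quat(d["orientation"]).inv().apply(np.array(P,float)-d["eye"]); return c[:2]/c[2]*[d["fx"],d["fy"]]+[d["cx"],d["cy"]]
def blobs(m,amin=15):
    n,l,s,c=cv2.connectedComponentsWithStats(m.astype(np.uint8)*1); return [(c[i].round(1),s[i]) for i in range(1,n) if s[i,4]>=amin],l
E
python3 - <<'E'
from bench import get_image
from h import *
t=get_image("top");s=get_image("side")
for n,d,box in(("top",t,(200,150,410,345)),("side",s,(220,140,410,350))):
    hsv=cv2.cvtColor(d["img"],cv2.COLOR_RGB2HSV);H,S,V=[hsv[:,:,i].astype(int) for i in range(3)]
    x0,y0,x1,y1=box;roi=np.zeros(H.shape,bool);roi[y0:y1,x0:x1]=1
    print(n,"dark",[(c,b) for c,b in blobs((V<85)&(S>90)&((H<20)|(H>170))&roi,60)[0]])
    print(n,"brass",[(c,b) for c,b in blobs((H>=19)&(H<32)&(S>140)&(V>90)&roi,10)[0]])
    if n=="top":
        m=((S>55)&(H<30)&roi).astype(np.uint8);m=cv2.morphologyEx(m,cv2.MORPH_OPEN,np.ones((9,9)))
        c=max(cv2.findContours(m,0,1)[0],key=cv2.contourArea);c=cv2.convexHull(c);e=cv2.fitEllipse(c);print("tray",e,onz(d,*e[0],50),"rad",e[1][0]/2/d["fx"]*922)
        m=((S>90)&(H<25)).astype(np.uint8);m[:,:440]=0;m[:220]=0;m[340:]=0;m=cv2.morphologyEx(m,cv2.MORPH_OPEN,np.ones((35,35)))
        c=max(cv2.findContours(m,0,1)[0],key=cv2.contourArea);r=cv2.minAreaRect(c);print("board",r,onz(d,*r[0],18),r[1][0]/d["fx"]*956,r[1][1]/d["fx"]*956)
        cr=cv2.resize(d["img"][155:345,205:405],None,fx=3,fy=3,interpolation=3)
    else: cr2=cv2.resize(d["img"][180:345,220:405],(0,0),fx=3,fy=3,interpolation=3)
cv2.imwrite("pics/c_top.png",cr[:,:,::-1]);cv2.imwrite("pics/c_side.png",cr2[:,:,::-1])
E
```

```text
top dark [(array([271.9, 203.9]), array([ 222,  167,  136,  155, 1561], dtype=int32))]
top brass [(array([269. , 183.6]), array([266, 181,   7,   6,  30], dtype=int32)), (array([389.8, 225.4]), array([380, 203,  18,  47, 209], dtype=int32)), (array([215. , 261.1]), array([210, 240,  11,  47, 156], dtype=int32)), (array([392.1, 251.8]), array([390, 250,   6,   4,  10], dtype=int32)), (array([225.1, 284.3]), array([223, 282,   4,   7,  12], dtype=int32))]
tray ((304.0087585449219, 248.86886596679688), (174.44871520996094, 184.59161376953125), 70.97549438476562) [575.36323441  59.44414417  50.        ] rad 184.0326842681097
board ((499.361572265625, 277.60772705078125), (104.8093490600586, 78.01785278320312), 7.125016689300537) [ 502.77164054 -358.43975807   18.        ] 229.28950463158 170.67823603054234
side dark [(array([350., 237.]), array([ 318,  195,   67,   81, 1581], dtype=int32)), (array([265.5, 265.9]), array([251, 260,  31,   9,  61], dtype=int32)), (array([311.2, 294.7]), array([297, 289,  28,  10,  63], dtype=int32)), (array([259.4, 328. ]), array([234, 304,  56,  41, 205], dtype=int32)), (array([337. , 336.3]), array([289, 305, 101,  42, 477], dtype=int32))]
side brass [(array([282.2, 218.7]), array([278, 218,   9,   3,  12], dtype=int32)), (array([332.6, 322.2]), array([310, 318,  46,  10, 160], dtype=int32)), (array([353.8, 331.9]), array([350, 329,   8,   6,  17], dtype=int32)), (array([310.5, 339.7]), array([307, 338,   8,   4,  13], dtype=int32))]
```

View pics/c_top.png

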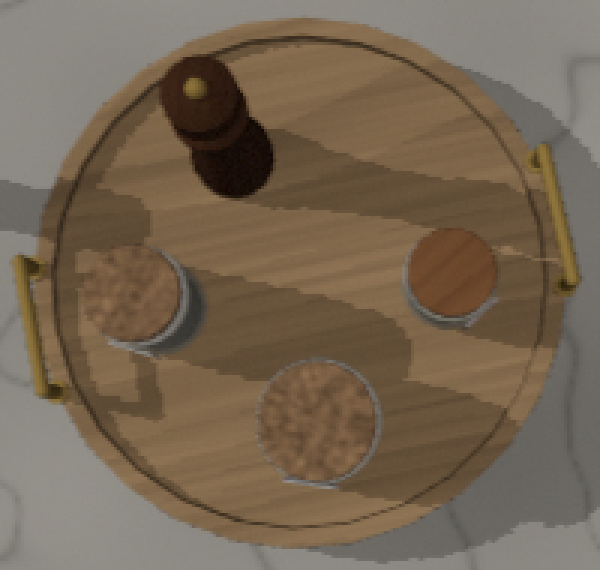

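The crop confirms it: dark wood, brass nut at crop (195,88), i.e. full-image (270,184), standing on the far side of the tray. Handle bars run from crop (20,258) to (45,393) and from (545,148) to (575,288). Lids: tall (132,293), small (452,272), wide (318,420).

```bash
python3 - <<'E'
from bench import get_image
from h import *
t=get_image("top");s=get_image("side")
f=lambda x,y:(205+x/3,155+y/3)
A=[onz(t,*f(*p),95) for p in((20,258),(45,393))];B=[onz(t,*f(*p),95) for p in((545,148),(575,288))]
a=np.mean(A,0);b=np.mean(B,0);c=(a+b)/2
print("A",A,"\nB",B,"\ncentre",c,"half span",np.linalg.norm(a-b)/2,"dir a-b deg",np.degrees(np.arctan2(*(a-b)[1::-1])))
n=onz(t,269.5,184,250);print("nut",n)
print("tri nut",tri(t,(269.5,184),s,(352.5,196)))
cc=c
for k,p,z in(("tall",(132,293),158),("small",(452,272),125),("wide",(318,420),135)):
    q=onz(t,*f(*p),z);v=(q-cc)[:2];print(k,q.round(),np.hypot(*v).round(),np.degrees(np.arctan2(v[1],v[0])).round(1))
v=(n-cc)[:2];print("mill r",np.hypot(*v),np.degrees(np.arctan2(v[1],v[0])))
hsv=cv2.cvtColor(t["img"],cv2.COLOR_RGB2HSV);S=hsv[:,:,1]
m=((hsv[:,:,0]<30)&(S>55)).astype(np.uint8);
# rim ellipse samples: radial from centre
u0=proj(t,[*c[:2],52]);pts=[]
for g in np.radians(np.arange(0,360,5)):
    if min(abs((np.degrees(g)-x+180)%360-180) for x in(np.degrees(np.arctan2(*(a-c)[1::-1])),np.degrees(np.arctan2(*(b-c)[1::-1]))))<22: continue
    for r in np.arange(200,160,-.5):
        P=c+[r*np.cos(g),r*np.sin(g),0];P[2]=52;u=proj(t,P).round().astype(int)
        if m[u[1],u[0]]: pts.append((P[0],P[1],r));break
pts=np.array(pts);M=np.c_[2*pts[:,:2],np.ones(len(pts))];x=np.linalg.lstsq(M,(pts[:,:2]**2).sum(1),rcond=None)[0];print("rim fit",x[:2],np.sqrt(x[2]+x[0]**2+x[1]**2))
E
```

```text
A [array([592.88005439, 245.40701047,  95.        ]), array([500.68163152, 228.66504105,  95.        ])] 
B [array([ 656.16295451, -114.00439403,   95.        ]), array([ 560.12074812, -129.51736657,   95.        ])] 
centre [577.46134714  57.63757273  95.        ] half span 182.00301724519412 dir a-b deg 99.704767860037
nut [666.73118158 103.69443421 250.        ]
tri nut [666.94285154 104.47381257 243.49468393]
tall [560. 157. 158.] 101.0 100.0
small [570. -46. 125.] 104.0 -94.0
wide [477.  43. 135.] 101.0 -171.9
mill r 100.45067362577824 27.29050362283787
rim fit [579.43015473  59.41094046] 188.5004540320808
```

Request:
drive_tool([
  [[0,0,-4],[0,0,-6.5]],
  [[0,0,-4],[0,0,-6.5]],
], claw=0)

```text
clock: 0.5
position: [141.1, 608.2, 329.6]
ee_rot: [1.0, 0.002, 0.0, 0.002]
contact_force: [-0.6, 1.2, 0.8]
gripper_width: 59.0
grasp_force: 0.0
```

Request:
drive_tool([
  [[2.5,3.5,0],[0,0,0]],
  [[2.8,3.7,0],[0,0,0]],
  [[2.8,3.7,0],[0,0,0]],
  [[2.8,3.7,0],[0,0,0]],
  [[2.8,3.7,0],[0,0,0]],
  [[2.8,3.7,0],[0,0,0]],
  [[2.8,3.7,0],[0,0,0]],
  [[2.8,3.7,0],[0,0,0]],
  [[2.8,3.7,0],[0,0,0]],
  [[2.8,3.7,0],[0,0,0]],
  [[2.8,3.7,0],[0,0,0]],
  [[2.8,3.7,0],[0,0,0]],
])

```text
clock: 1.7
position: [474.5, 164.8, 330.3]
ee_rot: [1.0, -0.0, 0.0, -0.0]
contact_force: [1.4, 1.0, -0.4]
gripper_width: 0.1
grasp_force: 0.0
```

Request:
drive_tool([
  [[2.8,3.7,0],[0,0,0]],
  [[2.8,3.7,0],[0,0,0]],
  [[2.8,3.7,0],[0,0,0]],
  [[2.8,3.7,0],[0,0,0]],
  [[2.8,3.7,0],[0,0,0]],
  [[2.8,3.7,0],[0,0,0]],
  [[2.8,3.7,0],[0,0,0]],
  [[0,0,0],[0,0,0]],
  [[0,0,0],[0,0,0]],
])

```text
clock: 2.6
position: [669.7, -93.8, 328.6]
ee_rot: [1.0, -0.002, -0.001, -0.0]
contact_force: [-0.4, 0.4, 0.2]
gripper_width: 0.2
grasp_force: 0.0
```

Request:
drive_tool([
  [[1.1,1,4],[0,0,0]],
  [[1,1,4],[0,0,0]],
  [[0,0,4],[0,0,0]],
  [[0,0,4],[0,0,0]],
  [[0,0,4],[0,0,0]],
  [[0,0,2],[0,0,0]],
  [[0,0,1.8],[0,0,0]],
  [[0,0,0],[0,0,0]],
  [[0,0,0],[0,0,0]],
])

```text
clock: 3.5
position: [690.7, -111.8, 93.1]
ee_rot: [1.0, 0.0, 0.0, 0.0]
contact_force: [0.3, 0.3, 0.6]
gripper_width: 0.2
grasp_force: 0.0
```

```bash
python3 - <<'E'
from bench import arm,get_image
from h import *
a=get_image("top")["img"];b=get_image("side")["img"]
cv2.imwrite("pics/pre.png",np.hstack([a[150:350,200:500],b[180:380,210:410]])[:,:,::-1].repeat(1,0))
s=arm.read_state();print(s["clock"],s["position"],s["contact_force"],s["joints"].round(2))
E
```

```text
3.6 [ 691.40185256 -112.11197891   94.18528957] [-0.05506796 -0.26781775  0.47859416] [ 0.07  0.64  0.02  0.   -0.96  1.5 ]
```

View pics/pre.png

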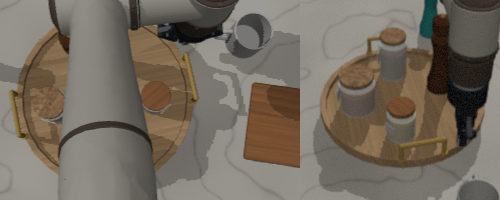

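The finger stands behind handle b's far post: the top crop shows the post at about (190,60), the side crop shows the fingertips at (465,130). Pushing the tray clockwise.

Request:
drive_tool([
  [[-0.8,0,0.3],[0,0,0]],
  [[-0.8,0.1,0.3],[0,0,0]],
  [[-0.5,0.1,0],[0,0,0]],
  [[-0.5,0.1,0],[0,0,0]],
  [[-0.6,0.1,0],[0,0,0]],
  [[-0.7,0.1,0],[0,0,0]],
  [[-0.8,0.1,0],[0,0,0]],
  [[-0.9,0.1,0],[0,0,0]],
  [[-1.0,0.1,0],[0,0,0]],
  [[-1.1,0.1,0],[0,0,0]],
  [[-1.2,0.1,0],[0,0,0]],
  [[-1.3,0.1,0],[0,0,0]],
])

```text
clock: 4.8
position: [587.4, -123.6, 86.0]
ee_rot: [1.0, -0.0, -0.0, -0.0]
contact_force: [-0.4, 1.0, 0.2]
gripper_width: 0.1
grasp_force: 0.0
```

Request:
drive_tool([
  [[-1.4,0,0],[0,0,0]],
  [[-1.4,0,0],[0,0,0]],
  [[-0.4,0,0],[0,0,0]],
  [[0.3,0,-0.5],[0,0,0]],
  [[0.3,0,-3],[0,0,0]],
  [[0.5,0,-4.5],[0,0,0]],
  [[0.5,0,-4.5],[0,0,0]],
])

```text
clock: 5.5
position: [573.1, -123.6, 212.7]
ee_rot: [1.0, -0.0, -0.0, 0.0]
contact_force: [0.9, -0.2, -0.1]
gripper_width: 0.3
grasp_force: 0.0
```

```bash
cat >> h.py <<'E'
C=np.array([578.5,58.5])
def angles(d):
    "handle angle candidates (deg, mod 180) from brass pixels on the ring at z=95"
    hsv=cv2.cvtColor(d["img"],cv2.COLOR_RGB2HSV).astype(int);H,S,V=hsv[...,0],hsv[...,1],hsv[...,2]
    bl,l=blobs((H>=19)&(H<32)&(S>140)&(V>70),25);out=[]
    n,l,s,c=cv2.connectedComponentsWithStats(((H>=19)&(H<32)&(S>140)&(V>70)).astype(np.uint8))
    for i in range(1,n):
        if s[i,4]<25: continue
        ys,xs=np.where(l==i);P=np.array([onz(d,x,y,93)[:2] for x,y in zip(xs,ys)])-C
        r=np.hypot(*P.T);k=(r>172)&(r<203)
        if k.sum()<15: continue
        P=P[k];m=P.mean(0);a=np.degrees(np.arctan2(m[1],m[0]));rel=(np.degrees(np.arctan2(P[:,1],P[:,0]))-a+180)%360-180
        out.append((round(a,1),round(a+rel.min(),1),round(a+rel.max(),1),round(r[k].mean()),int(k.sum())))
    return out
E
python3 - <<'E'
from bench import arm,get_image
from h import *
for i in range(2):
    for n in("side","top"):
        s=arm.read_state();print(n,round(s["clock"],3),angles(get_image(n)))
print(s["position"],s["contact_force"])
E
```

```text
side 5.5 [(np.float64(32.4), np.float64(24.1), np.float64(40.6), 183, 31), (np.float64(-136.4), np.float64(-151.8), np.float64(-119.8), 188, 175)]
top 5.55 [(np.float64(40.2), np.float64(25.8), np.float64(56.2), 185, 173), (np.float64(-135.6), np.float64(-150.3), np.float64(-123.0), 182, 200)]
side 5.6 [(np.float64(30.4), np.float64(20.2), np.float64(41.1), 183, 34), (np.float64(-139.7), np.float64(-155.8), np.float64(-122.2), 189, 178)]
top 5.65 [(np.float64(36.6), np.float64(21.9), np.float64(52.1), 186, 179), (np.float64(-137.4), np.float64(-150.0), np.float64(-127.0), 182, 167)]
[ 575.56082329 -123.59619888  215.56276591] [-0.10495278  0.60331614 -0.15610757]
```

Request:
drive_tool([
  [[-0.6,-1.7,-0.2],[0,0,0]],
  [[-0.6,-1.7,-0.2],[0,0,0]],
  [[-0.6,-1.7,-0.2],[0,0,0]],
  [[-0.6,-1.7,0],[0,0,0]],
  [[-0.6,-1.7,0],[0,0,0]],
], claw=8.5)

```text
clock: 6.2
position: [541.8, -37.9, 215.6]
ee_rot: [1.0, -0.001, -0.001, 0.0]
contact_force: [-0.4, -0.4, 0.1]
gripper_width: 72.5
grasp_force: 0.0
```

```bash
cat > m.py <<'E'
from bench import arm,get_image
from h import *
import json,os,sys
from scipy.optimize import least_squares
L=json.load(open("log.json")) if os.path.exists("log.json") else [[5.55,40.2],[5.65,36.6]]
t0=5.6
def th(t,p): # p: psi0, w0(deg/s>0)
    k,d=0.122,np.degrees(0.022);v=p[1]+d/k;t=np.asarray(t)-t0
    return p[0]-(v/k*(1-np.exp(-k*t))-d/k*t)
def fit():
    A=np.array(L);return least_squares(lambda p:(th(A[:,0],p)-A[:,1]),[38,38],loss="soft_l1").x
def plan(p,s,n=12,lag=0.0):
    t=s["clock"]
    print("fit",p.round(2),"w now",round(float(np.radians((th(t,p)-th(t+.1,p))/.1)),3),"tcp",s["position"].round(1),"F",s["contact_force"].round(1),"clock",round(t,2))
    for i in range(n+1):
        a=np.radians(th(t+.1*i+lag,p)-72.4);q=C+99.5*np.array([np.cos(a),np.sin(a)])
        print(i,round(t+.1*i,2),round(np.degrees(a),1),q.round(1),"off tcp",(q-s["position"][:2]).round(1))
if __name__=="__main__":
    new=[]
    for n in sys.argv[1:]:
        t=arm.read_state()["clock"];d=get_image(n);p=fit()
        cv2.imwrite(f"pics/{n}_{t:.2f}.png",d["img"][:,:,::-1])
        for a,lo,hi,r,c in angles(d):
            e=[(a+k*180-float(th(t,p))) for k in range(-6,3)];b=min(e,key=abs)
            print(n,round(t,2),"res",round(b,1),"span",round(hi-lo,1),"n",c)
            if n=="top" and hi-lo>26 and abs(b)<12: new.append([t,float(th(t,p))+b])
    L+=new;json.dump(L,open("log.json","w"));plan(fit(),arm.read_state())
E
python3 m.py top side top
```

```text
top 6.2 res -1.4 span 32.2 n 197
top 6.2 res -1.4 span 31.0 n 223
side 6.25 res -9.4 span 43.6 n 100
side 6.25 res 3.5 span 39.9 n 128
top 6.3 res -2.1 span 32.4 n 197
top 6.3 res -2.0 span 31.0 n 225
fit [38.41 38.83] w now 0.598 tcp [542.1 -37.9 216. ] F [ 0.1  0.2 -0.8] clock 6.35
0 6.35 -61.5 [626.  -28.9] off tcp [84.  9.]
1 6.45 -64.9 [620.7 -31.6] off tcp [78.6  6.3]
2 6.55 -68.3 [615.3 -33.9] off tcp [73.3  4. ]
3 6.65 -71.6 [609.9 -35.9] off tcp [67.9  2. ]
4 6.75 -74.9 [604.5 -37.5] off tcp [62.4  0.4]
5 6.85 -78.1 [599.1 -38.9] off tcp [57.  -0.9]
6 6.95 -81.2 [593.7 -39.8] off tcp [51.6 -1.9]
7 7.05 -84.3 [588.3 -40.5] off tcp [46.2 -2.6]
8 7.15 -87.4 [583.  -40.9] off tcp [40.9 -3. ]
9 7.25 -90.4 [577.8 -41. ] off tcp [35.7 -3.1]
10 7.35 -93.4 [572.6 -40.8] off tcp [30.6 -2.9]
11 7.45 -96.3 [567.6 -40.4] off tcp [25.5 -2.5]
12 7.55 -99.2 [562.7 -39.7] off tcp [20.6 -1.8]
```

```bash
python3 - <<'E'
from bench import get_image
from h import *
from m import *
im=cv2.imread("pics/side_6.25.png");t=cv2.imread("pics/top_6.30.png");p=fit();a=np.radians(th(6.27,p)-72.4);q=C+99.5*np.array([np.cos(a),np.sin(a)])
for k,(n,i,b) in enumerate((("side",im,None),("top",t,None))):
    d=get_image(n)
    for z in(220,247): cv2.circle(i,tuple(proj(d,[*q,z]).round().astype(int).tolist()),2,(0,255,0),-1)
cv2.imwrite("pics/chk.png",cv2.resize(np.hstack([im[160:360,220:410],t[150:350,210:410]]),None,fx=2,fy=2))
E
```

```text
(no output)
```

View pics/chk.png

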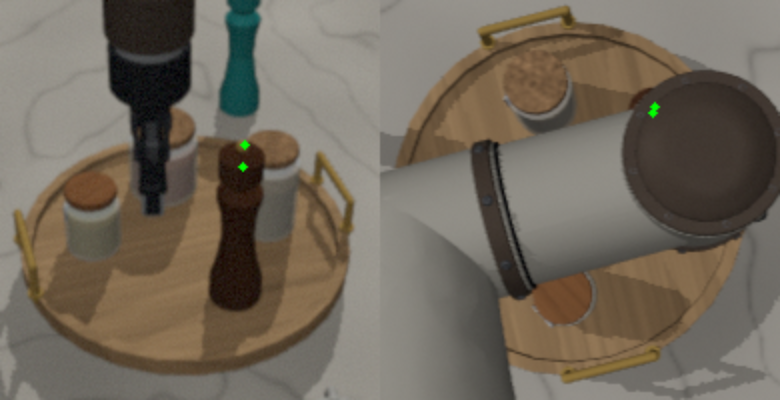

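The crop shows the predicted head (green) lying on the mill's nut at (243,145), with the fingers ahead of it. Going in to meet it.

Request:
drive_tool([
  [[1.0,0.1,-0.2],[0,0,0]],
  [[1.0,0.1,-0.2],[0,0,0]],
  [[0.9,0.1,-0.1],[0,0,0]],
  [[0.8,0,0],[0,0,0]],
  [[0.5,0,0],[0,0,0]],
  [[0.3,0,0],[0,0,0]],
  [[-0.4,0,0],[0,0,0]],
  [[-0.5,0,0],[0,0,0]],
  [[-0.5,0,0],[0,0,0]],
  [[-0.5,0,0],[0,0,0]],
  [[-0.5,-0.1,0],[0,0,0]],
  [[-0.5,-0.1,0],[0,0,0]],
])

```text
clock: 7.65
position: [557.9, -39.4, 222.3]
ee_rot: [1.0, -0.0, 0.0, -0.0]
contact_force: [0.3, 0.3, -0.7]
gripper_width: 85.0
grasp_force: 0.0
```

```bash
python3 m.py top top
```

```text
top 7.65 res 3.3 span 18.5 n 126
top 7.7 res 3.9 span 17.6 n 116
fit [38.41 38.83] w now 0.476 tcp [557.8 -39.4 222.3] F [-0.6  0.6  0.3] clock 7.75
0 7.75 -104.7 [553.2 -37.7] off tcp [-4.7  1.7]
1 7.85 -107.5 [548.6 -36.4] off tcp [-9.2  3. ]
2 7.95 -110.2 [544.2 -34.9] off tcp [-13.6   4.5]
3 8.05 -112.8 [540.  -33.2] off tcp [-17.9   6.2]
4 8.15 -115.4 [535.9 -31.4] off tcp [-22.   8.]
5 8.25 -117.9 [531.9 -29.4] off tcp [-25.9  10. ]
6 8.35 -120.4 [528.1 -27.3] off tcp [-29.7  12.1]
7 8.45 -122.9 [524.5 -25.1] off tcp [-33.4  14.3]
8 8.55 -125.3 [521.  -22.7] off tcp [-36.8  16.7]
9 8.65 -127.7 [517.7 -20.2] off tcp [-40.2  19.2]
10 8.75 -130.0 [514.5 -17.7] off tcp [-43.3  21.7]
11 8.85 -132.3 [511.5 -15.1] off tcp [-46.3  24.3]
12 8.95 -134.6 [508.7 -12.4] off tcp [-49.2  27. ]
```

```bash
python3 - <<'E'
from m import *
p=fit()
for n,t in(("top",6.2),("top",6.3),("top",7.65),("top",7.7)):
    d=get_image(n) if n not in globals() else globals()[n];globals()[n]=d
    d=dict(d,img=cv2.imread(f"pics/{n}_{t:.2f}.png")[:,:,::-1])
    for a,lo,hi,r,c in angles(d):
        w=lambda x:round((x+90)%180-90,1)
        print(n,t,"mid",a,"lo res",w(lo+15.8-th(t,p)),"hi res",w(hi-15.8-th(t,p)),r)
E
python3 - <<'E'
import cv2,numpy as np
a=cv2.imread("pics/top_7.70.png")
E
python3 m.py side; python3 - <<'E'
import cv2,numpy as np,glob,os
f=max(glob.glob("pics/side_*.png"),key=os.path.getmtime);a=cv2.imread(f);b=cv2.imread("pics/top_7.70.png")
cv2.imwrite("pics/chk2.png",cv2.resize(np.hstack([a[160:360,220:410],b[150:350,210:410]]),None,fx=2,fy=2));print(f)
E
```

```text
top 6.2 mid 16.4 lo res -0.4 hi res 0.2 185
top 6.2 mid -163.6 lo res 0.5 hi res -0.1 183
top 6.3 mid 12.4 lo res -1.0 hi res -0.2 185
top 6.3 mid -167.5 lo res 0.3 hi res -0.3 183
top 7.65 mid -26.3 lo res 8.6 hi res -4.5 183
top 7.7 mid -27.1 lo res 9.4 hi res -4.6 184
side 7.8 res -0.4 span 40.7 n 75
side 7.8 res -5.2 span 34.6 n 171
fit [38.41 38.83] w now 0.468 tcp [558.5 -39.5 222.2] F [-0.1 -0.   0.2] clock 7.85
0 7.85 -107.5 [548.6 -36.4] off tcp [-9.9  3.1]
1 7.95 -110.2 [544.2 -34.9] off tcp [-14.3   4.6]
2 8.05 -112.8 [540.  -33.2] off tcp [-18.6   6.2]
3 8.15 -115.4 [535.9 -31.4] off tcp [-22.7   8.1]
4 8.25 -117.9 [531.9 -29.4] off tcp [-26.6  10. ]
5 8.35 -120.4 [528.1 -27.3] off tcp [-30.4  12.2]
6 8.45 -122.9 [524.5 -25.1] off tcp [-34.1  14.4]
7 8.55 -125.3 [521.  -22.7] off tcp [-37.5  16.8]
8 8.65 -127.7 [517.7 -20.2] off tcp [-40.9  19.2]
9 8.75 -130.0 [514.5 -17.7] off tcp [-44.   21.8]
10 8.85 -132.3 [511.5 -15.1] off tcp [-47.   24.4]
11 8.95 -134.6 [508.7 -12.4] off tcp [-49.8  27.1]
12 9.05 -136.8 [506.   -9.6] off tcp [-52.5  29.8]
pics/side_7.80.png
```

View pics/chk2.png

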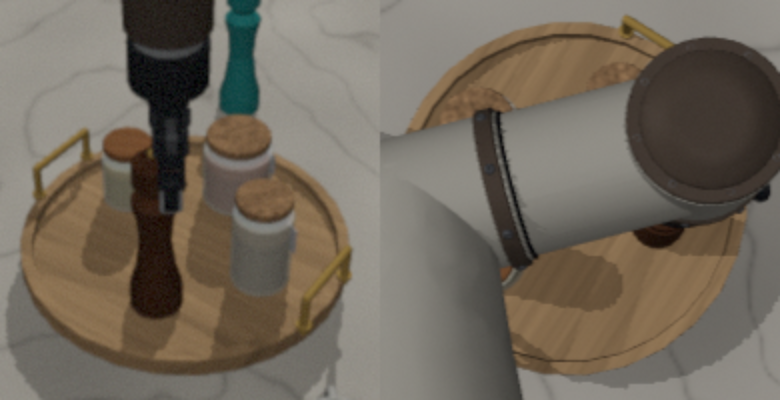

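```bash
python3 - <<'E'
s=open("m.py").read()
s=s.replace('''            if n=="top" and hi-lo>26 and abs(b)<12: new''','''            if hi-lo<26 and n=="top":
                w=lambda x:(x-float(th(t,p))+90)%180-90
                b=min(w(lo+15.8),w(hi-15.8),key=abs);print("  edge res",round(b,1))
            if n=="top" and hi-lo>9 and abs(b)<9: new''')
s=s.replace("k,d=0.122,np.degrees(0.022)","k,d=0.122*p[2],np.degrees(0.022)*p[2]").replace("return least_squares(lambda p:(th(A[:,0],p)-A[:,1]),[38,38],","return least_squares(lambda p:np.r_[th(A[:,0],p)-A[:,1],(p[2]-1)*10],[38,38,1],")
open("m.py","w").write(s)
import json,m
p=m.fit();L=json.load(open("log.json"));import numpy as np
old=[38.41,38.83,1]
L+=[[7.65,float(m.th(7.65,old))-4.5],[7.70,float(m.th(7.70,old))-4.6]];json.dump(L,open("log.json","w"));m.L[:]=L
m.plan(m.fit(),m.arm.read_state())
E
```

```text
fit [39.39 41.22  0.93] w now 0.512 tcp [558.5 -39.5 222.2] F [-0.1 -0.   0.2] clock 7.85
0 7.85 -112.1 [541.1 -33.7] off tcp [-17.4   5.8]
1 7.95 -115.0 [536.4 -31.7] off tcp [-22.1   7.8]
2 8.05 -117.9 [531.9 -29.4] off tcp [-26.6  10. ]
3 8.15 -120.8 [527.6 -27. ] off tcp [-30.9  12.5]
4 8.25 -123.6 [523.5 -24.4] off tcp [-35.   15.1]
5 8.35 -126.3 [519.6 -21.7] off tcp [-39.   17.8]
6 8.45 -129.0 [515.8 -18.8] off tcp [-42.7  20.7]
7 8.55 -131.7 [512.3 -15.8] off tcp [-46.2  23.7]
8 8.65 -134.3 [509.  -12.7] off tcp [-49.6  26.8]
9 8.75 -136.9 [505.8  -9.4] off tcp [-52.7  30. ]
10 8.85 -139.5 [502.9  -6.2] off tcp [-55.7  33.3]
11 8.95 -142.0 [500.1  -2.8] off tcp [-58.4  36.7]
12 9.05 -144.5 [497.5   0.7] off tcp [-61.   40.1]
```

The side crop shows the mill at (155,160), ahead of the fingers at (170,190). The tray is about 4.5° ahead of my model, so I've corrected it and am catching up.

Request:
drive_tool([
  [[-1.0,-0.4,0],[0,0,0]],
  [[-0.9,-0.4,0],[0,0,0]],
  [[-0.7,-0.4,0],[0,0,0]],
  [[-0.5,-0.3,0],[0,0,0]],
  [[-0.5,-0.3,0],[0,0,0]],
  [[-0.5,-0.3,0],[0,0,0]],
  [[-0.5,-0.3,0],[0,0,0]],
  [[-0.4,-0.3,0],[0,0,0]],
])

```text
clock: 8.65
position: [508.1, -12.3, 222.0]
ee_rot: [1.0, -0.0, -0.0, -0.0]
contact_force: [0.5, -0.7, -0.2]
gripper_width: 84.8
grasp_force: 0.0
```

```bash
python3 m.py top side
```

```text
top 8.65 res 0.0 span 31.9 n 220
side 8.7 res 12.6 span 10.5 n 19
side 8.7 res -0.8 span 31.7 n 181
fit [39.38 41.22  0.93] w now 0.444 tcp [508.1 -12.2 222.1] F [-0.4 -0.7 -0.3] clock 8.75
0 8.75 -136.9 [505.8  -9.5] off tcp [-2.3  2.7]
1 8.85 -139.4 [502.9  -6.2] off tcp [-5.2  6. ]
2 8.95 -142.0 [500.1  -2.8] off tcp [-8.   9.4]
3 9.05 -144.4 [497.6   0.6] off tcp [-10.5  12.8]
4 9.15 -146.8 [495.2   4.1] off tcp [-12.9  16.3]
5 9.25 -149.2 [493.    7.6] off tcp [-15.1  19.8]
6 9.35 -151.6 [491.   11.1] off tcp [-17.1  23.3]
7 9.45 -153.9 [489.2  14.7] off tcp [-18.9  26.9]
8 9.55 -156.2 [487.5  18.3] off tcp [-20.6  30.5]
9 9.65 -158.4 [486.   21.9] off tcp [-22.1  34. ]
10 9.75 -160.6 [484.7  25.4] off tcp [-23.4  37.6]
11 9.85 -162.8 [483.5  29. ] off tcp [-24.6  41.2]
12 9.95 -164.9 [482.4  32.5] off tcp [-25.7  44.7]
```

Request:
drive_tool([
  [[-0.5,-0.6,0],[0,0,0]],
  [[-0.3,-0.4,0],[0,0,0]],
  [[-0.3,-0.4,0],[0,0,0]],
  [[-0.2,-0.3,0],[0,0,0]],
  [[-0.2,-0.4,0],[0,0,0]],
  [[-0.2,-0.3,0],[0,0,0]],
  [[-0.2,-0.4,0],[0,0,0]],
  [[-0.2,-0.3,0],[0,0,0]],
  [[-0.1,-0.4,0],[0,0,0]],
  [[-0.1,-0.3,0],[0,0,0]],
  [[-0.1,-0.4,0],[0,0,0]],
  [[-0.1,-0.3,0],[0,0,0]],
])

```text
clock: 9.95
position: [483.6, 32.9, 222.0]
ee_rot: [1.0, -0.0, 0.0, -0.0]
contact_force: [-0.4, -1.2, 0.6]
gripper_width: 85.2
grasp_force: 0.0
```

```bash
python3 m.py top side
```

```text
top 9.95 res -0.2 span 31.8 n 195
top 9.95 res -1.8 span 32.1 n 227
side 10.0 res 7.0 span 17.3 n 37
side 10.0 res -10.4 span 11.0 n 26
side 10.0 res -1.1 span 29.7 n 193
fit [39.33 40.95  0.9 ] w now 0.367 tcp [483.5  32.9 222. ] F [0.3 0.4 0.6] clock 10.05
0 10.05 -167.8 [481.2  37.5] off tcp [-2.3  4.7]
1 10.15 -169.9 [480.5  41.1] off tcp [-3.   8.3]
2 10.25 -172.0 [480.   44.7] off tcp [-3.5 11.8]
3 10.35 -174.1 [479.5  48.2] off tcp [-4.  15.3]
4 10.45 -176.1 [479.2  51.7] off tcp [-4.3 18.8]
5 10.55 -178.0 [479.1  55.1] off tcp [-4.5 22.2]
6 10.65 -180.0 [479.   58.4] off tcp [-4.5 25.6]
7 10.75 -181.9 [479.1  61.7] off tcp [-4.5 28.9]
8 10.85 -183.7 [479.2  65. ] off tcp [-4.3 32.1]
9 10.95 -185.6 [479.5  68.2] off tcp [-4.  35.3]
10 11.05 -187.4 [479.8  71.3] off tcp [-3.7 38.4]
11 11.15 -189.2 [480.3  74.4] off tcp [-3.2 41.5]
12 11.25 -190.9 [480.8  77.3] off tcp [-2.7 44.5]
```

Request:
drive_tool([
  [[-0.2,-0.7,0],[0,0,0]],
  [[-0.1,-0.5,0],[0,0,0]],
  [[-0.1,-0.4,0],[0,0,0]],
  [[0,-0.4,0],[0,0,0]],
  [[0,-0.3,0],[0,0,0]],
  [[0,-0.3,0],[0,0,0]],
  [[0,-0.3,0],[0,0,0]],
  [[0,-0.3,0],[0,0,0]],
  [[0,-0.3,0],[0,0,0]],
  [[0,-0.3,0],[0,0,0]],
  [[0,-0.3,0],[0,0,0]],
  [[0.1,-0.3,0],[0,0,0]],
])

```text
clock: 11.25
position: [480.6, 76.8, 222.0]
ee_rot: [1.0, -0.0, -0.0, -0.0]
contact_force: [0.4, 0.5, 0.8]
gripper_width: 84.9
grasp_force: 0.0
```

```bash
python3 m.py top side
```

```text
top 11.25 res -2.1 span 29.9 n 171
top 11.25 res -0.7 span 31.7 n 214
side 11.3 res 7.9 span 14.5 n 39
side 11.3 res -9.4 span 15.3 n 27
side 11.3 res -0.6 span 30.8 n 199
fit [39.17 40.55  0.86] w now 0.304 tcp [480.8  76.9 222. ] F [-0.2  0.4 -0.5] clock 11.35
0 11.35 -193.8 [481.9  82.3] off tcp [1.1 5.4]
1 11.45 -195.6 [482.6  85.2] off tcp [1.9 8.3]
2 11.55 -197.3 [483.5  88. ] off tcp [ 2.7 11.2]
3 11.65 -199.0 [484.4  90.8] off tcp [ 3.6 14. ]
4 11.75 -200.6 [485.4  93.5] off tcp [ 4.6 16.7]
5 11.85 -202.3 [486.4  96.2] off tcp [ 5.6 19.3]
6 11.95 -203.9 [487.5  98.7] off tcp [ 6.7 21.9]
7 12.05 -205.4 [488.6 101.2] off tcp [ 7.9 24.3]
8 12.15 -207.0 [489.8 103.6] off tcp [ 9.  26.8]
9 12.25 -208.5 [491.1 106. ] off tcp [10.3 29.1]
10 12.35 -210.0 [492.3 108.2] off tcp [11.5 31.4]
11 12.45 -211.5 [493.6 110.4] off tcp [12.8 33.6]
12 12.55 -212.9 [495.  112.6] off tcp [14.2 35.7]
```

Request:
drive_tool([
  [[0.1,-0.7,0],[0,0,0]],
  [[0.1,-0.4,0],[0,0,0]],
  [[0.1,-0.3,0],[0,0,0]],
  [[0.1,-0.3,0],[0,0,0]],
  [[0.1,-0.3,0],[0,0,0]],
  [[0.1,-0.3,0],[0,0,0]],
  [[0.1,-0.2,0],[0,0,0]],
  [[0.1,-0.3,0],[0,0,0]],
  [[0.1,-0.2,0],[0,0,0]],
  [[0.1,-0.2,0],[0,0,0]],
  [[0.2,-0.2,0],[0,0,0]],
  [[0.2,-0.2,0],[0,0,0]],
])

```text
clock: 12.55
position: [494.8, 112.7, 222.0]
ee_rot: [1.0, -0.0, 0.0, 0.0]
contact_force: [-0.2, -0.2, -0.7]
gripper_width: 85.0
grasp_force: 0.0
```

```bash
python3 m.py top side; python3 - <<'E'
from h import *
import glob,os
f=max(glob.glob("pics/side_*.png"),key=os.path.getmtime);a=cv2.imread(f);b=cv2.imread(max(glob.glob("pics/top_*.png"),key=os.path.getmtime))
cv2.imwrite("pics/chk3.png",cv2.resize(np.hstack([a[140:340,210:410],b[150:350,210:410]]),None,fx=2,fy=2))
E
```

```text
top 12.55 res -0.6 span 30.3 n 175
top 12.55 res 0.4 span 31.0 n 229
side 12.6 res 1.9 span 28.0 n 51
side 12.6 res 1.1 span 33.1 n 184
fit [39.16 40.52  0.85] w now 0.243 tcp [495.  112.8 222. ] F [ 0.2 -0.5  0.1] clock 12.65
0 12.65 -214.4 [496.4 114.7] off tcp [1.4 2. ]
1 12.75 -215.8 [497.8 116.7] off tcp [2.8 3.9]
2 12.85 -217.2 [499.2 118.6] off tcp [4.2 5.9]
3 12.95 -218.5 [500.6 120.5] off tcp [5.7 7.7]
4 13.05 -219.8 [502.1 122.2] off tcp [7.1 9.5]
5 13.15 -221.1 [503.6 123.9] off tcp [ 8.6 11.2]
6 13.25 -222.4 [505.  125.6] off tcp [10.  12.8]
7 13.35 -223.6 [506.5 127.2] off tcp [11.5 14.4]
8 13.45 -224.9 [508.  128.7] off tcp [13.  15.9]
9 13.55 -226.1 [509.5 130.2] off tcp [14.5 17.4]
10 13.65 -227.2 [511.  131.6] off tcp [16.  18.8]
11 13.75 -228.4 [512.4 132.9] off tcp [17.5 20.2]
12 13.85 -229.5 [513.9 134.2] off tcp [18.9 21.5]
```

View pics/chk3.png

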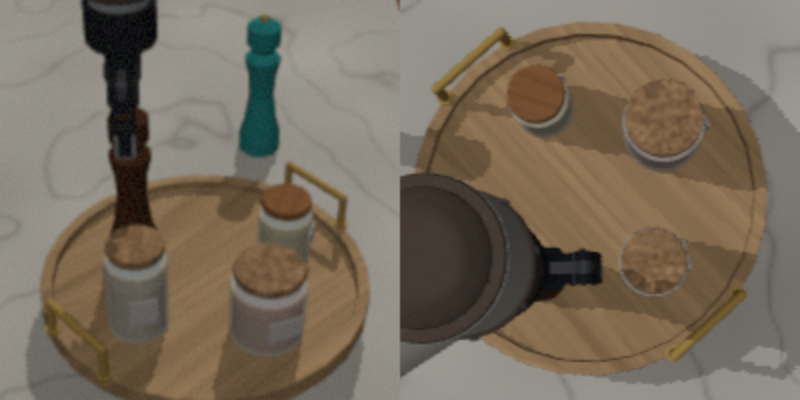

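The side crop shows the fingers centred on the mill's head at (125,125). I've followed it for well over 4 s. Gripping while moving with it.

Request:
drive_tool([
  [[0.3,-0.4,0],[0,0,0]],
  [[0.1,-0.2,0],[0,0,0]],
  [[0.2,-0.2,0],[0,0,0]],
  [[0.1,-0.2,0],[0,0,0]],
  [[0.2,-0.1,0],[0,0,0]],
  [[0.1,-0.2,0],[0,0,0]],
], claw=3.5)

```text
clock: 13.25
position: [504.6, 125.2, 222.3]
ee_rot: [1.0, -0.0, -0.0, 0.001]
contact_force: [-1.2, -1.2, 3.6]
gripper_width: 44.6
grasp_force: 61.8
```

Request:
drive_tool([
  [[0.1,-0.1,-0.5],[0,0,0]],
  [[0.1,-0.1,-1],[0,0,0]],
  [[0,0,-1.5],[0,0,0]],
  [[0,0,-2],[0,0,0]],
  [[0,0,-2],[0,0,0]],
  [[0,0,-2],[0,0,0]],
  [[0,0,-2],[0,0,0]],
  [[0,0,-2],[0,0,0]],
  [[0,0,-1],[0,0,0]],
  [[0,0,0],[0,0,0]],
])

```text
clock: 14.25
position: [507.1, 127.8, 363.5]
ee_rot: [1.0, -0.0, 0.001, -0.001]
contact_force: [-0.2, -0.4, -2.1]
gripper_width: 44.6
grasp_force: 61.6
```

```bash
python3 - <<'E'
from bench import arm,get_image
from h import *
t=get_image("top");s=get_image("side");st=arm.read_state();print(st["clock"],st["position"],st["ee_rot"],st["contact_force"],st["gripper_width"],st["grasp_force"])
cv2.imwrite("pics/lift.png",np.hstack([s["img"][60:360,150:410],t["img"][150:450,210:610]])[:,:,::-1])
hsv=cv2.cvtColor(t["img"],cv2.COLOR_RGB2HSV);m=((hsv[...,1]>90)&(hsv[...,0]<25)).astype(np.uint8);m[:,:440]=0;m[:220]=0;m[340:]=0;m=cv2.morphologyEx(m,cv2.MORPH_OPEN,np.ones((35,35)))
r=cv2.minAreaRect(max(cv2.findContours(m,0,1)[0],key=cv2.contourArea));print(r,onz(t,*r[0],18))
E
```

```text
14.35 [506.16541016 127.53716295 361.05244236] [ 9.99999467e-01 -5.23077115e-04 -8.89381979e-04 -2.85172263e-05] [ 0.50655272 -0.57294778 -3.29448131] 44.0664194946244 61.59530525445007
((499.20001220703125, 277.6000061035156), (105.50032806396484, 77.49889373779297), 8.130101203918457) [ 502.79868059 -358.09767896   18.        ]
```

View pics/lift.png

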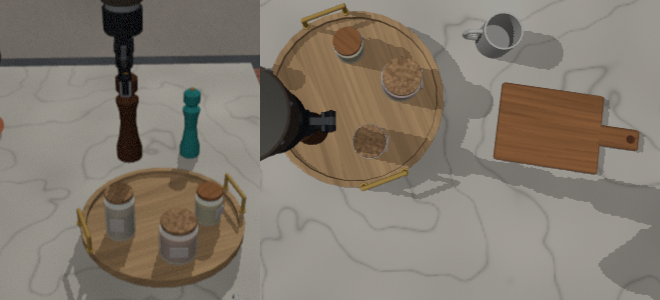

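The mill hangs upright in the gripper and the three jars stand on the tray. Carrying it to the board centre, about (502,-355).

Request:
drive_tool([
  [[0,1,0],[0,0,0]],
  [[0,2,0],[0,0,0]],
  [[0,3,0],[0,0,0]],
  [[0,3.5,0],[0,0,0]],
  [[0,3.5,0],[0,0,0]],
  [[0,3.5,0],[0,0,0]],
  [[0,3.5,0],[0,0,0]],
  [[0,3.5,0],[0,0,0]],
  [[0,3.5,0],[0,0,0]],
  [[0,3.5,0],[0,0,0]],
  [[0,3.5,0],[0,0,0]],
  [[0,3.5,0],[0,0,0]],
])

```text
clock: 15.55
position: [505.4, -249.3, 360.8]
ee_rot: [1.0, -0.001, -0.001, -0.0]
contact_force: [0.7, 0.3, -2.3]
gripper_width: 44.1
grasp_force: 61.7
```

Request:
drive_tool([
  [[-0.1,3.5,0],[0,0,0]],
  [[-0.1,3,0],[0,0,0]],
  [[-0.1,2,0],[0,0,0]],
  [[-0.1,1,1],[0,0,0]],
  [[0,0.7,2],[0,0,0]],
  [[0,0.5,2],[0,0,0]],
  [[0,0,2],[0,0,0]],
  [[0,0,2],[0,0,0]],
  [[0,0,1.5],[0,0,0]],
  [[0,0,1],[0,0,0]],
  [[0,0,0],[0,0,0]],
  [[0,0,0],[0,0,0]],
])

```text
clock: 16.75
position: [502.4, -354.5, 247.2]
ee_rot: [1.0, -0.0, 0.0, 0.0]
contact_force: [0.1, 0.2, -2.9]
gripper_width: 44.6
grasp_force: 61.9
```

```bash
python3 - <<'E'
from bench import arm,get_image
from h import *
t=get_image("top");s=get_image("side");st=arm.read_state();print(st["clock"],st["position"],st["ee_rot"].round(3),st["contact_force"],st["gripper_width"])
P=proj(s,[502,-355,18]);Q=proj(t,[502,-355,18]);print(P,Q)
a=s["img"].copy();b=t["img"].copy();cv2.circle(b,tuple(Q.astype(int).tolist()),2,(0,255,0),-1)
cv2.imwrite("pics/place.png",cv2.resize(np.hstack([a[280:480,200:400],b[170:370,410:610]]),None,fx=2,fy=2)[:,:,::-1])
E
```

```text
16.85 [ 502.73030478 -354.68433186  248.12770594] [ 1.    -0.     0.001  0.001] [-0.09958146 -1.151849   -2.63227569] 44.31389513521233
[280.22463117 455.69197923] [497.77379612 278.01497701]
```

View pics/place.png

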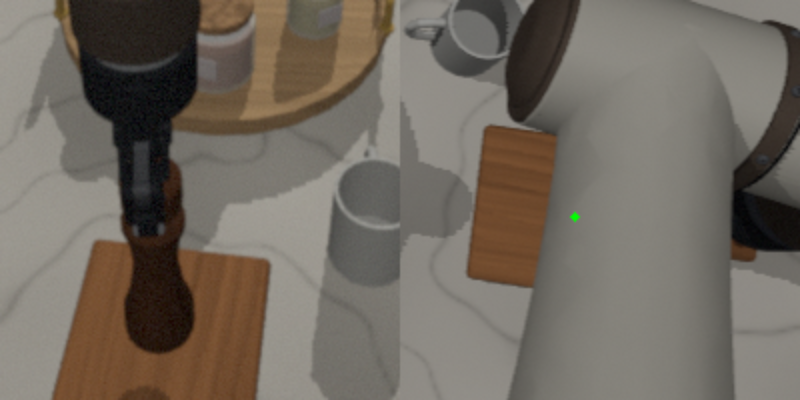

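Request:
drive_tool([
  [[0,0,1],[0,0,0]],
  [[0,0,1.2],[0,0,0]],
  [[0,0,1],[0,0,0]],
  [[0,0,0.5],[0,0,0]],
  [[0,0,0.3],[0,0,0]],
  [[0,0,0.2],[0,0,0]],
  [[0,0,0],[0,0,0]],
])

```text
clock: 17.55
position: [502.3, -354.5, 204.9]
ee_rot: [1.0, -0.0, -0.0, 0.0]
contact_force: [-0.5, -0.9, -3.0]
gripper_width: 44.5
grasp_force: 61.9
```

Request:
drive_tool([
  [[0,0,0.2],[0,0,0]],
  [[0,0,0.1],[0,0,0]],
  [[0,0,0],[0,0,0]],
  [[0,0,0],[0,0,0]],
])

```text
clock: 17.95
position: [502.3, -354.5, 202.1]
ee_rot: [1.0, -0.0, 0.0, 0.0]
contact_force: [-0.6, -0.1, -2.8]
gripper_width: 44.3
grasp_force: 61.9
```

Request:
drive_tool([
  [[0,0,0.1],[0,0,0]],
  [[0,0,0.1],[0,0,0]],
  [[0,0,0],[0,0,0]],
  [[0,0,0],[0,0,0]],
])

```text
clock: 18.35
position: [502.4, -354.5, 200.4]
ee_rot: [1.0, -0.0, 0.0, 0.0]
contact_force: [-0.6, -0.4, -0.6]
gripper_width: 44.4
grasp_force: 62.2
```

```bash
python3 -c "
from bench import arm;s=arm.read_state();print(s['contact_force'],s['position'])"
```

```text
[-0.62610034 -0.42155284 -0.58246259] [ 502.42446976 -354.5178352   200.43457581]
```

Request:
drive_tool([
  [[0,0,0.05],[0,0,0]],
  [[0,0,0],[0,0,0]],
  [[0,0,0],[0,0,0]],
])

```text
clock: 18.65
position: [502.6, -354.6, 200.4]
ee_rot: [1.0, -0.0, 0.001, 0.0]
contact_force: [-0.8, 1.6, 3.1]
gripper_width: 44.5
grasp_force: 62.6
```

Request:
drive_tool([
  [[0,0,0],[0,0,0]],
  [[0,0,0],[0,0,0]],
  [[0,0,0],[0,0,0]],
  [[0,0,0],[0,0,0]],
  [[0,0,0],[0,0,0]],
  [[0,0,0],[0,0,0]],
  [[0,0,-0.5],[0,0,0]],
  [[0,0,-1],[0,0,0]],
  [[0,0,-2],[0,0,0]],
  [[0,0,-2],[0,0,0]],
  [[0,0,-3],[0,0,0]],
  [[0,0,-3],[0,0,0]],
], claw=8.5)

```text
clock: 19.85
position: [502.1, -354.5, 316.5]
ee_rot: [1.0, -0.0, 0.0, 0.0]
contact_force: [-0.4, 0.6, -0.8]
gripper_width: 85.2
grasp_force: 0.0
```

Request:
drive_tool([
  [[0,0,-3],[0,0,0]],
  [[-1,0,-2],[0,0,0]],
  [[-3,0,0],[0,0,0]],
  [[-3,0,0],[0,0,0]],
  [[-3,0,0],[0,0,0]],
  [[0,0,0],[0,0,0]],
  [[0,0,0],[0,0,0]],
])

```text
clock: 20.55
position: [401.9, -354.6, 366.0]
ee_rot: [1.0, -0.001, 0.001, 0.001]
contact_force: [0.6, 0.1, 0.1]
gripper_width: 84.8
grasp_force: 0.0
```

```bash
python3 - <<'E'
from bench import arm,get_image
from h import *
t=get_image("top");s=get_image("side");st=arm.read_state();print(st["clock"],st["position"],st["contact_force"])
a=s["img"].copy();b=t["img"].copy()
for d,i in((s,a),(t,b)): cv2.circle(i,tuple(proj(d,[502,-355,18]).round().astype(int).tolist()),2,(0,255,0),-1)
cv2.imwrite("pics/end.png",np.hstack([a[180:480,200:440],b[150:450,210:610]])[:,:,::-1])
E
```

```text
20.65 [ 402.84161412 -354.45676676  364.96883458] [ 0.1645602  -0.21559824 -0.32179796]
```

View pics/end.png

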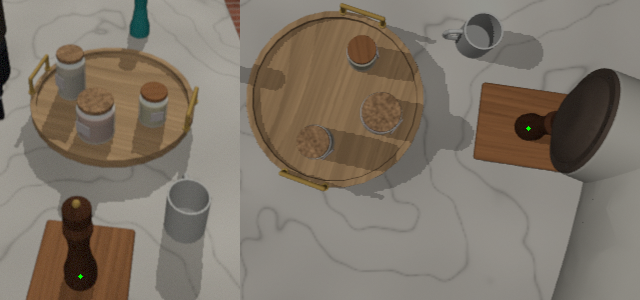

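The mill stands upright, its foot on the green board-centre mark (side crop (80,276), top crop (528,128)). The jars stand on the tray, the mug is where it was, and the gripper is clear. Handing in.

```bash
python3 -c "
from bench import arm;print(arm.job_done())"
```

```text
the job is handed in; nothing more can be done
None
```

I pushed the tray clockwise, kept the open fingers round the coasting mill's head for over four seconds, lifted the mill off on the near side and stood it upright at the board's centre; the jars and mug stand as they should, and the job was handed in at about 21 s without a verdict being shown.

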